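Dry the dice cup and bar blade on the stand

TASK

Game night is over and the cup and the bar blade have been rinsed: turn the steel dice cup upside down and set it fully home over the thick upright peg of the drying stand, and put the eye of the flat bar blade over the stand's thin post so that the blade lies flat on the stand, eye right down. Lower both gently rather than dropping them, in either order, let go, and leave everything else on the shelf where it is.

Things in the scene. Friction and masses are not known exactly. Their poses are not given: they have to be found in the camera images.
- cup: Loose stainless steel straight dice cup, about 180 g: outer diameter 56, length 90, wall 3, floor 6 mm thick (inner depth 84). Origin: centre of the closed end's outer face; x runs along the axis to the mouth. Starts lying in the tray on two sloping rails that stop it rolling, mouth roughly away from the robot and 20 degrees below level, closed end's centre 79 mm above the shelf.
- cup_floor (a point): Centre of the cup's inner floor (6 mm from the origin along the cup's x).
- cup_mouth (a point): Centre of the cup's mouth, in the plane of the rim (90 mm from the origin along the cup's x). Inner diameter 50 mm.
- tray: Fixed black plastic clamp-on dice tray, 190 mm along x, 150 mm along y, floor 4 mm, walls 4 mm thick and 20 mm high; clamp block and knob outside its far (+x) wall, to x = 120 mm, 52 mm high. Inside, two 8 mm round rails at y = -18 and +18 mm slope down from 61 mm high (axis) at x = -70 to 10 mm at x = +70 mm and cradle the cup. Origin: centre of its underside.
- stand: Fixed drying stand: a wooden board 130 mm along its x, 220 mm along its y, 12 mm thick, carrying a thick wooden peg and a thin steel post, both upright. Origin at the centre of its underside; z up.
- peg_tip (a point): Centre of the flat top of the thick peg, 118 mm above the shelf, at x = 0, y = +60 mm of the stand. The peg is 40 mm in diameter, its last 14 mm tapering to 24 mm. The inverted cup comes to rest with its inner floor on this top, its rim then about 22 mm clear of the board.
- post_tip (a point): Top of the thin steel post, 62 mm above the shelf, 50 mm above the board, at x = +30 mm, y = -60 mm of the stand; post diameter 10 mm.
- blade: Loose flat bar blade (bottle opener), about 90 g, 150 mm long on x, flat on the shelf: black plastic sleeve x -42 to +32 mm, 28 mm wide, 12 mm thick; round steel eye at the +x end (outer diameter 44, hole 26, 5 mm thick at the sleeve's mid-thickness); two-pronged steel end at -x. Origin: on the underside, in the sleeve, near the centre of mass; z up.
- blade_eye (a point): Centre of the blade's eye, 58 mm along x and 6 mm above the origin.
- die: Bystander: neon pink acrylic die, 40 mm cube, origin at the centre of its underside.
- pebble: Bystander: smooth grey river pebble, 62 mm across, 22 mm high, origin at the centre of its underside.
- knight: Bystander: painted knight miniature on a 42 mm round base, 81 mm tall, origin at the centre of its underside.
- mug: Bystander: white ceramic mug with a handle at its +y side, 80 mm in diameter, 92 mm high, origin at the centre of its underside.
- deck: Bystander: cardboard card-deck box 66 x 92 x 30 mm, origin at the centre of its underside.
Things that resemble listed ones, but are neither listed nor needed, are in the scene too. There is more than one size of the cup; the job needs the largest.

How it is judged:
By the outcome, as a careful person would: the job done as asked, in the order asked, and still so for the second after the job is handed in, with the robot touching nothing.
It also fails if it takes over 67 s, if anything falls off the work surface, if the arm or the gripper's body presses on something with over 40 N, if the wrist force passes 120 N, or if a joint passes its speed limit or range.

ROBOT

A 6-joint arm with a two-finger parallel gripper is mounted at the origin on the work surface. World frame = base frame: x ahead of the robot, y to its left, z up, the work surface at z = 0. Lengths are in m, angles in rad, forces in N, time in s.
With the tool pointing down it reaches from about 0.3 to 1 m from the base axis. Payload 5.1 kg.
Tool frame: the origin (TCP) lies on the centre line of the jaws, within the pads' length; the fingertips stand 11 mm ahead of it and the grasp point (between the pads) lies 8 mm behind it; z points along the fingers, y is the line along which they close (so a half turn about z gives the same grasp; the last joint's range is limited). The gripper opens to 95 mm and grips with 3 to 60 N. Pads are 20 mm wide; open, the fingers measure 119 mm over their backs; the gripper's body (75 mm by 180 mm) begins 59 mm behind the grasp point.
Start: joints at [-1.33, 0.124, 1.65, -0, 1.367, -0.083], TCP at [0.207, -0.616, 0.226] pointing down, gripper open.
Joint ranges: [-2.61, 2.61], [-1.02, 2.33], [0.03, 2.71], [-1.35, 4.49], [0.32, 2.68], [-2.91, 2.91]. Speed limits (rad/s): [2.57, 2.57, 3.14, 3.14, 3.14, 3.14].

INTERFACE

Orientations are given as a 3x3 rotation matrix whose columns are the frame's x, y, z axes.
In Python, from workcell import r gives the robot as it stands.
- The arm moves only by the shell command python3 -m pendant 'ROWS' [FORCE]. ROWS is text: rows parted by semicolons, each of 7 numbers parted by spaces: the gripper's target within -1 to 1 (shut at 1, half-way at 0, fully open at -1), then the shift along the tool's x, y, z as a fraction of full scale, then the turn, a rotation vector about the tool's x, y, z as a fraction of full scale. A call has exactly 10 rows; each row is the pose to reach, as a shift and turn from the pose commanded when the call began, along the tool's axes at that moment, turning the shorter way round; what a row does not reach only later rows make up. Full scale, the value 1, is 0.5 m for a shift and pi rad for a turn. A row lasts 1/10 s, in which the tool goes at most 50 mm and 8.59 degrees, less where a joint would pass 70% of its speed; a pose out of reach is approached as far as the arm can. A call with a number of a shift or a turn outside -1 to 1 is refused whole. A call with a gripper value outside its range is refused whole. The fingers move at their own pace and stop on an object; FORCE is the grip in N (left out, the last holds). Time passes only in rows, so rows that repeat a pose let the fingers close, or fill a call up. It gives the time, the measured TCP pose, the force, the opening and the grip force at its end, in the units of the state.
- r.read_state(): the state, without advancing time (a new reading comes with each control period).
- r.get_image(name): name is "scene" or "side" or "wrist"; returns the picture (384x512x3 uint8, blue, green, red); there is no depth.
- r.camera_params(name): a dict with "fx", "fy", "cx", "cy" (pixels), "R" (3x3) and "t" (3): a world point X has camera coordinates R X + t; the wrist camera has in their place "T_tool_cam" (4x4, takes a point from camera to tool coordinates, whose origin is the TCP and whose axes are the flange's). Camera axes: x right, y down, z forward; pixel columns grow to the right and rows downward; lengths in m; the calibration is good to about 2 mm. The wrist camera is an equidistant fisheye: a pixel r from the principal point sees the ray r / f radians off the axis. A picture is of the moment at which its call begins: read the wrist's pose just before it. camera_params takes no time and is no camera call.
- r.job_done(): hands the job in; it is judged then, once.
The state is a dict: "t": time; "joint_positions": joint angles; "joint_vel": joint speeds; "joint_efforts": joint torques, N m; "tcp_pos": TCP position; "eef_rot": TCP orientation; "ft_force": force on the tool from outside, world axes, zero at the start; "moment": the same for the moment, N m; "finger_gap": finger opening in m; "finger_force": force on a finger pad.
Only numpy, scipy, OpenCV 4.12 (cv2) and the standard library are available. Lean on these libraries where they do the work, as an engineer would, in place of code of your own. Each camera call takes 0.05 s, during which the arm holds its last target. There are 200 camera calls.

## Working session

There is one attempt and no reset: what is moved stays moved. The work goes in short steps, Python scripts to look and compute and a shell command to move; the robot and the scene stay as the last step left them, time stands still between calls to the robot, and variables do not carry over. Pictures are saved under pics/ and viewed, at most 10 in all, crops included, and the job is handed in when it is done.

```bash
ls; mkdir -p pics; python3 - <<'E'
from workcell import r
import cv2,numpy as np
for n in("scene","side"):
    im=r.get_image(n); cv2.imwrite(f"pics/{n}0.png",im)
    print(n,r.camera_params(n))
s=r.read_state();im=r.get_image("wrist");cv2.imwrite("pics/wrist0.png",im);print(r.camera_params("wrist"));print(s)
E
```

```text
pics
scene {'fx': 427.33086405946295, 'fy': 427.33086405946295, 'cx': 253.77528268096302, 'cy': 192.09860500480625, 'R': array([[ 0.06181945,  0.99808459,  0.00234705],
       [ 0.84976041, -0.05139878, -0.52465743],
       [-0.52353186,  0.03442846, -0.85131021]]), 't': array([-0.00290822, -0.38626438,  1.5107217 ])}
side {'fx': 390.3458124683773, 'fy': 390.3458124683773, 'cx': 255.53432692735777, 'cy': 190.96700480727685, 'R': array([[-0.85767647, -0.51392132, -0.01661183],
       [-0.37484889,  0.64704156, -0.66394693],
       [ 0.35196502, -0.56322473, -0.74759516]]), 't': array([0.42153035, 0.27726597, 1.16546599])}
{'fx': 297.3186396354542, 'fy': 297.3186396354542, 'cx': 251.3298547310466, 'cy': 187.5085402750584, 'T_tool_cam': array([[-1.76144711e-03, -9.55379784e-01, -2.95374958e-01,
         8.27667807e-02],
       [ 9.99998243e-01, -1.49324219e-03, -1.13357821e-03,
         2.52760650e-04],
       [ 6.41931356e-04, -2.95376436e-01,  9.55380735e-01,
        -1.58591124e-01],
       [ 0.00000000e+00,  0.00000000e+00,  0.00000000e+00,
         1.00000000e+00]])}
{'t': 0.1, 'joint_positions': array([-1.32961375e+00,  1.24455035e-01,  1.65150843e+00, -3.86195640e-05,
        1.36747770e+00, -8.26261803e-02]), 'joint_vel': array([-0.00057848,  0.00071452, -0.00502938, -0.00041797, -0.00012673,
       -0.00140209]), 'joint_efforts': array([ 4.40291878e-04, -4.18879724e+01, -3.61096966e+01,  7.76586751e-02,
        4.61254455e-02, -8.32311321e-05]), 'tcp_pos': array([ 0.20663271, -0.6157082 ,  0.22451728]), 'eef_rot': array([[ 9.48027964e-01,  3.18186659e-01, -4.78248184e-04],
       [ 3.18186998e-01, -9.48026289e-01,  1.78597344e-03],
       [ 1.14881069e-04, -1.84532511e-03, -9.99998291e-01]]), 'ft_force': array([-0.45953458,  0.36460409, -0.0469693 ]), 'moment': array([ 0.00387283, -0.07329818, -0.03051632]), 'finger_force': 0.0, 'finger_gap': 0.09521118061229343}
```

View pics/scene0.png

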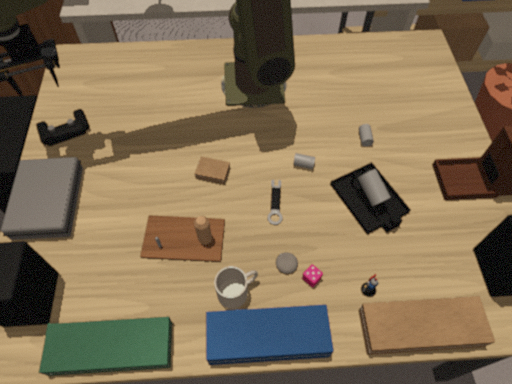

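View pics/side0.png

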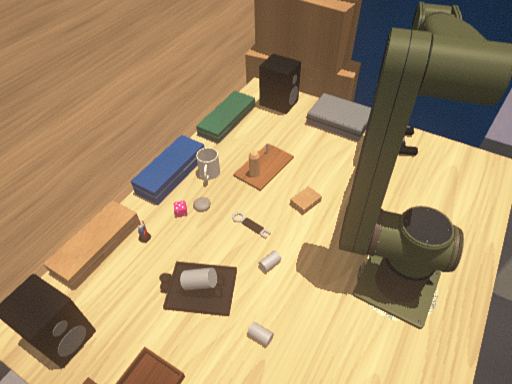

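The scene view shows the cup in the tray at (374,187), with two smaller loose cylinders at (304,161) and (366,135) that could be mistaken for it. The blade is at (275,203) with its eye at (275,217). The stand is at (184,238), its peg top at (201,218) and post at (157,240). A close crop comes next to check these.

```bash
cat > h.py <<'E'
import numpy as np,cv2
from workcell import r
P={n:r.camera_params(n) for n in("scene","side","wrist")}
def ray(n,uv,s=None):
    p=P[n];u=(np.array(uv,float)-[p["cx"],p["cy"]])/[p["fx"],p["fy"]]
    if n!="wrist":
        return -p["R"].T@p["t"], p["R"].T@np.array([*u,1.])
    th=np.linalg.norm(u);d=np.array([*(u/th*np.sin(th)),np.cos(th)])
    T=p["T_tool_cam"];R=s["eef_rot"]
    return s["tcp_pos"]+R@T[:3,3], R@T[:3,:3]@d
def onz(n,uv,z,s=None):
    o,d=ray(n,uv,s);return o+d*(z-o[2])/d[2]
def tri(*rays):
    A=sum(np.eye(3)-np.outer(d,d)/(d@d) for o,d in rays);b=sum((np.eye(3)-np.outer(d,d)/(d@d))@o for o,d in rays)
    X=np.linalg.solve(A,b);return X,[np.linalg.norm(np.cross(X-o,d/np.linalg.norm(d))) for o,d in rays]
def proj(n,X,s=None):
    p=P[n]
    if n!="wrist": c=p["R"]@X+p["t"];return c[:2]/c[2]*p["fx"]+[p["cx"],p["cy"]]
    T=p["T_tool_cam"];c=T[:3,:3].T@(s["eef_rot"].T@(X-s["tcp_pos"])-T[:3,3])
    th=np.arctan2(np.hypot(*c[:2]),c[2]);return c[:2]/np.hypot(*c[:2])*th*p["fx"]+[p["cx"],p["cy"]]
E
python3 - <<'E'
import cv2,numpy as np
a=cv2.imread("pics/scene0.png");b=cv2.imread("pics/side0.png")
def c(i,x,y,w,h,k,W=400,H=300):
    return cv2.resize(i[y:y+h,x:x+w],(W,H),interpolation=cv2.INTER_CUBIC)
m=np.vstack([np.hstack([c(a,325,160,100,75,4),c(b,155,245,100,75,4)]),np.hstack([c(a,135,205,100,75,4),c(b,225,130,80,60,5)])])
cv2.imwrite("pics/m1.png",m)
E
```

```text
(no output)
```

View pics/m1.png

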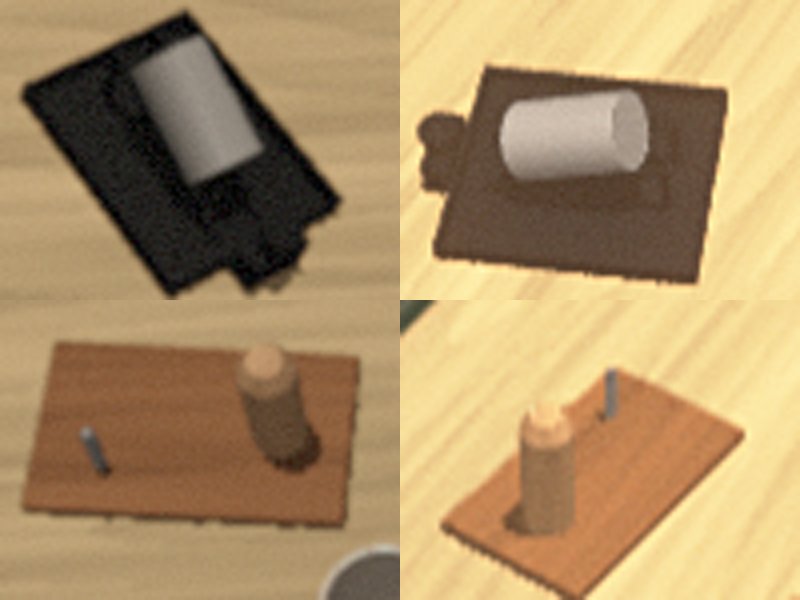

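The crops confirm the choice: the large cup lies in the tray with its closed end towards the robot (side pixel about (212,277)). The tray corners, board corners, peg top and post tip are all readable.

```bash
python3 - <<'E'
from h import *
np.set_printoptions(precision=4,suppress=True)
sc=lambda x,y,x0,y0,k:(x0+x/k-.5+.5/k,y0+y/k-.5+.5/k)
S1=lambda x,y:sc(x,y,325,160,4);S2=lambda x,y:sc(x-400,y,155,245,4);S3=lambda x,y:sc(x,y-300,135,205,4);S4=lambda x,y:sc(x-400,y-300,225,130,5)
print("peg",tri(ray("scene",S3(266,357)),ray("side",S4(545,411))))
print("post",tri(ray("scene",S3(87,430)),ray("side",S4(612,371))))
print("peg@118",onz("scene",S3(266,357),.118),onz("side",S4(545,411),.118))
print("post@62",onz("scene",S3(87,430),.062),onz("side",S4(612,371),.062))
c=[onz("scene",S3(*p),.012) for p in((55,343),(359,356),(343,523),(24,508))];print("board",c,np.mean(c,0))
c=[onz("side",S4(*p),.012) for p in((615,368),(744,433),(580,600),(443,524))];print("boardside",c,np.mean(c,0))
c=[onz("scene",S1(*p),.02) for p in((25,92),(187,12),(340,200),(172,296))];m=np.mean(c,0);d=(c[2]+c[3]-c[0]-c[1]);print("tray",c,m,np.degrees(np.arctan2(d[1],d[0])),np.linalg.norm(d)/2)
c=[onz("side",S2(*p),.02) for p in((727,88),(697,282),(434,255),(486,66))];print("traysd",c,np.mean(c,0))
print("cupend",onz("side",S2(629,130),.079))
# axis: image line in scene
for p in((132,72),(207,37),(190,185),(262,150)):print(onz("scene",S1(*p),.065))
# blade
a=cv2.imread("pics/scene0.png")
g=cv2.cvtColor(a,cv2.COLOR_BGR2HSV)[170:235,255:300]
m=((g[...,2]<70)*255).astype('uint8');n,l,st,ce=cv2.connectedComponentsWithStats(m);k=1+np.argmax(st[1:,4]);print(st[k],ce[k]+[255,170])
pts=np.argwhere(l==k)[:,::-1]+[255,170.];w=np.array([onz("scene",p,.012)[:2] for p in pts]);cc=w.mean(0);v=np.linalg.svd(w-cc)[2][0];print("sleeve",cc,v,np.ptp((w-cc)@v))
print("eye",onz("scene",(275,217.5),.006))
E
```

```text
peg (array([ 0.5993, -0.1693,  0.1222]), [np.float64(0.0008004913351402084), np.float64(0.0008004913351401583)])
post (array([ 0.6138, -0.2927,  0.0595]), [np.float64(0.00041473012807807433), np.float64(0.0004147301280777618)])
peg@118 [ 0.5977 -0.1691  0.118 ] [ 0.6015 -0.1741  0.118 ]
post@62 [ 0.6148 -0.2925  0.062 ] [ 0.6126 -0.2897  0.062 ]
board [array([ 0.52 , -0.33 ,  0.012]), array([ 0.5436, -0.1143,  0.012 ]), array([ 0.6696, -0.1283,  0.012 ]), array([ 0.6457, -0.3424,  0.012 ])] [ 0.5947 -0.2288  0.012 ]
boardside [array([ 0.6401, -0.3432,  0.012 ]), array([ 0.5152, -0.3273,  0.012 ]), array([ 0.5374, -0.1125,  0.012 ]), array([ 0.6648, -0.1269,  0.012 ])] [ 0.5894 -0.2275  0.012 ]
tray [array([0.4462, 0.2043, 0.02  ]), array([0.3814, 0.3392, 0.02  ]), array([0.5508, 0.4144, 0.02  ]), array([0.6187, 0.2794, 0.02  ])] [0.4993 0.3093 0.02  ] 23.72310113751675 0.1867058169378657
traysd [array([0.438 , 0.2024, 0.02  ]), array([0.3724, 0.3428, 0.02  ]), array([0.544 , 0.4208, 0.02  ]), array([0.6094, 0.2804, 0.02  ])] [0.4909 0.3116 0.02  ]
cupend [0.4577 0.2937 0.079 ]
[0.4624 0.2718 0.065 ]
[0.4355 0.3319 0.065 ]
[0.557 0.294 0.065]
[0.5323 0.3498 0.065 ]
[ 16  18   9  21 160] [275.3562 198.0563]
sleeve [0.4845 0.036 ] [ 0.9927 -0.1205] 0.06909873599642938
eye [0.5455 0.0299 0.006 ]
```

```bash
cat >> h.py <<'E'
from scipy.spatial.transform import Rotation as Ro
np.set_printoptions(precision=4,suppress=True)
def Rt(az,tilt=0):  # tool x at azimuth az, tool z leaning tilt deg forward of straight down
    return Ro.from_euler("ZYX",[az,180-tilt,0],degrees=True).as_matrix()@np.diag([-1,-1,1]) 
def plan(pos,R,s=None):
    s=s or r.read_state();d=s["eef_rot"].T@(np.array(pos)-s["tcp_pos"])/.5
    w=Ro.from_matrix(s["eef_rot"].T@R).as_rotvec()/np.pi
    print("shift",d,"turn",w,"rows>=",np.ceil([np.linalg.norm(d)*10,np.linalg.norm(w)*180/8.59]))
E
python3 - <<'E'
from h import *
print(Rt(0),Rt(0,30)) 
plan([.506,.034,.2],Rt(-7))
E
```

```text
[[ 1.  0.  0.]
 [ 0. -1.  0.]
 [ 0.  0. -1.]] [[ 0.866  0.     0.5  ]
 [ 0.    -1.     0.   ]
 [ 0.5    0.    -0.866]]
shift [ 0.981  -1.0415  0.0512] turn [-0.0005  0.0001  0.1419] rows>= [15.  3.]
```

```bash
python3 -m pendant '-1 .65 -.69 0 0 0 .142;-1 .65 -.69 0 0 0 .142;-1 .65 -.69 0 0 0 .142;-1 .65 -.69 0 0 0 .142;-1 .65 -.69 0 0 0 .142;-1 .65 -.69 0 0 0 .142;-1 .65 -.69 0 0 0 .142;-1 .65 -.69 0 0 0 .142;-1 .65 -.69 0 0 0 .142;-1 .65 -.69 0 0 0 .142' 40
python3 - <<'E'
from h import *
print(r.read_state()["joint_positions"]);plan([.506,.034,.2],Rt(-7))
E
```

```text
t: 1.15
tcp_pos: [0.4058, -0.1826, 0.2255]
eef_rot: [[0.993, -0.119, 0.0], [-0.119, -0.993, 0.001], [0.0, -0.001, -1.0]]
ft_force: [0.0, -0.5, -0.5]
finger_gap: 0.095
finger_force: 0.0
[-0.5441 -0.3532  2.0864  0.0009  1.4084  1.1457]
shift [ 0.1475 -0.4538  0.0514] turn [-0.0003 -0.0001  0.0009] rows>= [5. 1.]
```

```bash
python3 -m pendant '-1 .148 -.454 .05 0 0 0;-1 .148 -.454 .05 0 0 0;-1 .148 -.454 .05 0 0 0;-1 .148 -.454 .05 0 0 0;-1 .148 -.454 .05 0 0 0;-1 .148 -.454 .05 0 0 0;-1 .148 -.454 .05 0 0 0;-1 .148 -.454 .05 0 0 0;-1 .148 -.454 .05 0 0 0;-1 .148 -.454 .05 0 0 0'
python3 - <<'E'
from h import *
import pickle
s=r.read_state();im=r.get_image("wrist");cv2.imwrite("pics/w1.png",im);pickle.dump(s,open("w1.pkl","wb"));print(s["tcp_pos"])
for X in([.546,.029,.006],[.506,.034,.012]):print(proj("wrist",np.array(X),s))
E
```

```text
t: 2.15
tcp_pos: [0.5061, 0.0294, 0.2009]
eef_rot: [[0.992, -0.124, 0.001], [-0.124, -0.992, -0.0], [0.001, 0.0, -1.0]]
ft_force: [-0.3, 0.6, 0.1]
finger_gap: 0.0952
finger_force: 0.0
[0.5061 0.0294 0.2009]
[247.17   134.6634]
[247.2573 168.6194]
```

View pics/w1.png

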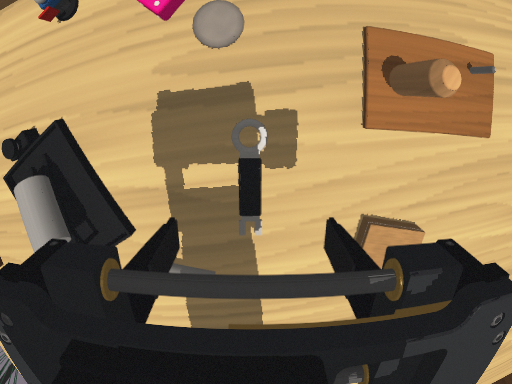

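The wrist view shows the eye's ring centred at (250,136). The sleeve runs from (250,157) to (250,217), the peg top is at (447,78), and the post is at the right edge of the board.

```bash
python3 - <<'E'
from h import *
import pickle
s=pickle.load(open("w1.pkl","rb"));im=cv2.imread("pics/w1.png")
e=onz("wrist",(250,136),.006,s)
a=onz("wrist",(250,157),.012,s);b=onz("wrist",(250,217),.012,s)
print("eye",e,a,b,np.linalg.norm(a-b),"len eye-sleeve mid",np.linalg.norm((e-(a+b)/2)[:2]))
d=(a-b);print("yaw",np.degrees(np.arctan2(d[1],d[0])),e-(a+b)/2)
print("peg",onz("wrist",(447,78),.118,s),"post",onz("wrist",(494,70),.062,s))
u=(e-(a+b)/2)[:2];u/=np.linalg.norm(u);g=e[:2]-.04*u;print(g)
plan([*g,.012],Rt(np.degrees(np.arctan2(u[1],u[0]))),r.read_state())
E
```

```text
eye [0.544  0.0259 0.006 ] [0.5197 0.0289 0.012 ] [0.4432 0.0387 0.012 ] 0.07708810898537549 len eye-sleeve mid 0.06299588484196433
yaw -7.295742857349826 [ 0.0625 -0.008  -0.006 ]
peg [ 0.597  -0.1654  0.118 ] post [ 0.6124 -0.2924  0.062 ]
[0.5043 0.0309]
shift [-0.0042 -0.0023  0.3779] turn [ 0.     -0.0002  0.0008] rows>= [4. 1.]
```

```bash
python3 -m pendant '-1 -.004 -.002 .08 0 0 0;-1 -.004 -.002 .16 0 0 0;-1 -.004 -.002 .24 0 0 0;-1 -.004 -.002 .31 0 0 0;-1 -.004 -.002 .35 0 0 0;-1 -.004 -.002 .373 0 0 0;-1 -.004 -.002 .373 0 0 0;1 -.004 -.002 .373 0 0 0;1 -.004 -.002 .373 0 0 0;1 -.004 -.002 .373 0 0 0' 40
python3 -m pendant '1 0 0 0 0 0 0;1 0 0 0 0 0 0;1 0 0 0 0 0 0;1 0 0 0 0 0 0;1 0 0 0 0 0 0;1 0 0 0 0 0 0;1 0 0 -.02 0 0 0;1 0 0 -.06 0 0 0;1 0 0 -.1 0 0 0;1 0 0 -.14 0 0 0'
```

```text
t: 3.2
tcp_pos: [0.5054, 0.0317, 0.0155]
eef_rot: [[0.993, -0.122, 0.002], [-0.122, -0.993, -0.0], [0.002, -0.0, -1.0]]
ft_force: [-0.2, 0.4, 0.1]
finger_gap: 0.0766
finger_force: 0.0
t: 4.2
tcp_pos: [0.5043, 0.0318, 0.0854]
eef_rot: [[0.993, -0.122, 0.0], [-0.122, -0.993, 0.0], [0.0, -0.0, -1.0]]
ft_force: [0.9, -0.1, -2.2]
finger_gap: 0.0274
finger_force: 40.0
```

```bash
python3 - <<'E'
from h import *
import pickle
s=r.read_state();im=r.get_image("wrist");cv2.imwrite("pics/w2.png",cv2.resize(im[60:260,150:350],(600,600),interpolation=cv2.INTER_CUBIC));pickle.dump(s,open("w2.pkl","wb"))
u=Rt(-51)[:2,0];plan([.6137-.04*u[0],-.2915-.04*u[1],.17],Rt(-51),s)
E
```

```text
shift [ 0.2385  0.5595 -0.1693] turn [-0.     -0.      0.2444] rows>= [7. 6.]
```

View pics/w2.png

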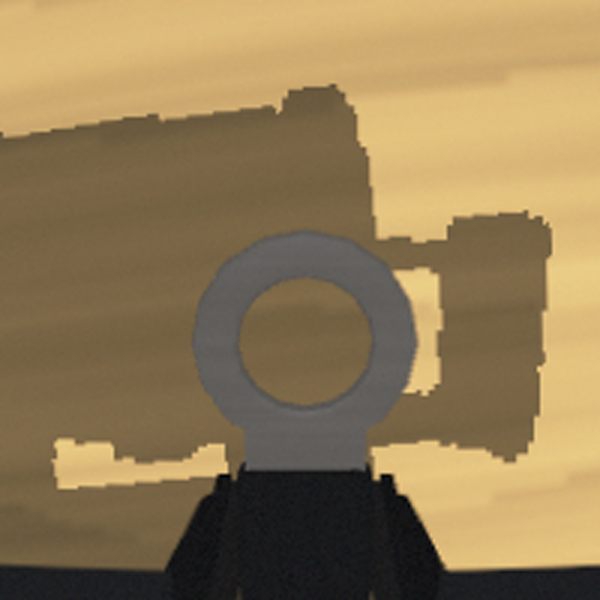

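The blade is held straight, with the eye's hole centred at crop (305,342), which is image pixel (251.3,173.7).

```bash
python3 - <<'E'
from h import *
import pickle
s=pickle.load(open("w2.pkl","rb"))
# eye height: on shelf eye was 6mm with TCP at .0155 -> 9.5 below
e=onz("wrist",(251.3,173.7),s["tcp_pos"][2]-.0095,s);print(s["eef_rot"].T@(e-s["tcp_pos"]))
E
python3 -m pendant '1 0 0 -.08 0 0 0;1 0 0 -.17 0 0 0;1 .06 .14 -.17 0 0 .06;1 .12 .28 -.17 0 0 .12;1 .18 .42 -.17 0 0 .18;1 .2385 .5595 -.17 0 0 .2444;1 .2385 .5595 -.17 0 0 .2444;1 .2385 .5595 -.17 0 0 .2444;1 .2385 .5595 -.17 0 0 .2444;1 .2385 .5595 -.17 0 0 .2444'
python3 - <<'E'
from h import *
import pickle
s=r.read_state();im=r.get_image("wrist");cv2.imwrite("pics/w3.png",im);pickle.dump(s,open("w3.pkl","wb"))
print(s["joint_positions"],proj("wrist",np.array([.6137,-.2915,.062]),s))
E
```

```text
[0.0394 0.0005 0.0095]
t: 5.25
tcp_pos: [0.5883, -0.2615, 0.1684]
eef_rot: [[0.628, -0.778, -0.001], [-0.778, -0.628, 0.001], [-0.001, 0.0, -1.0]]
ft_force: [-0.4, 0.9, -0.6]
finger_gap: 0.0273
finger_force: 40.0
[-0.5017  0.1519  1.7174  0.0003  1.2737  1.9611] [249.1772 147.4586]
```

View pics/w3.png

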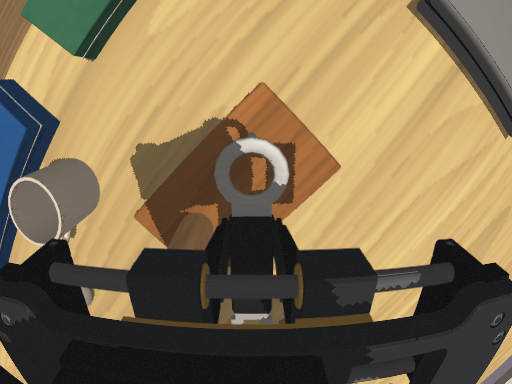

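The carried eye at (252,172) hides the post tip, which should be near (249,147). I'll lower partway and look again.

```bash
python3 -m pendant '1 0 0 .04 0 0 0;1 0 0 .08 0 0 0;1 0 0 .11 0 0 0;1 0 0 .13 0 0 0;1 0 0 .14 0 0 0;1 0 0 .14 0 0 0;1 0 0 .14 0 0 0;1 0 0 .14 0 0 0;1 0 0 .14 0 0 0;1 0 0 .14 0 0 0'
python3 - <<'E'
from h import *
import pickle
s=r.read_state();im=r.get_image("wrist");cv2.imwrite("pics/w4.png",cv2.resize(im[60:260,150:350],(600,600),interpolation=cv2.INTER_CUBIC));pickle.dump(s,open("w4.pkl","wb"))
for z in(.012,.062):print((proj("wrist",np.array([.6137,-.2915,z]),s)-[150,60])*3)
E
```

```text
t: 6.3
tcp_pos: [0.5889, -0.2606, 0.0998]
eef_rot: [[0.629, -0.777, 0.001], [-0.777, -0.629, -0.0], [0.001, -0.0, -1.0]]
ft_force: [0.4, 0.2, -1.3]
finger_gap: 0.0274
finger_force: 40.0
[301.1841 272.9621]
[300.3936 311.9067]
```

View pics/w4.png

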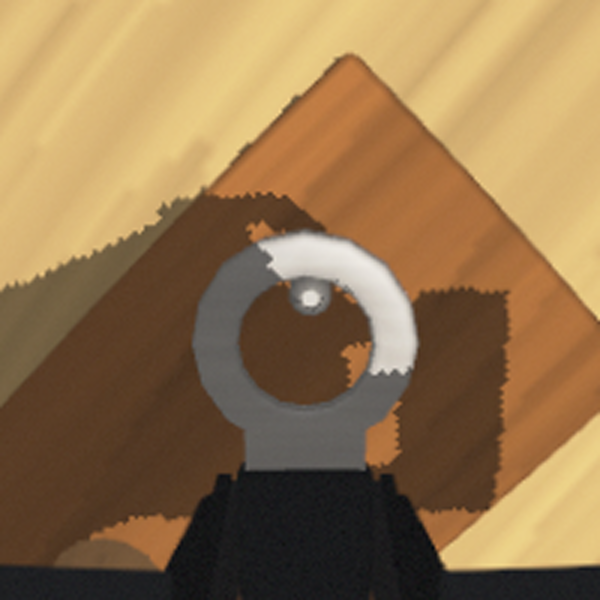

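The post tip is visible inside the hole at crop (311,297), slightly ahead of the prediction.

```bash
python3 - <<'E'
from h import *
import pickle
s=pickle.load(open("w4.pkl","rb"))
p=onz("wrist",(150+311/3-.33,60+297/3-.33),.062,s);print(p)
d=s["eef_rot"].T@(p-s["tcp_pos"]);print(d,"move",(d-[.0394,.0005,0])[:2]/.5)
E
```

```text
[ 0.6143 -0.2957  0.062 ]
[0.0432 0.0023 0.0378] move [0.0076 0.0037]
```

```bash
python3 -m pendant '1 .0076 .0037 0 0 0 0;1 .0076 .0037 0 0 0 0;1 .0076 .0037 .03 0 0 0;1 .0076 .0037 .06 0 0 0;1 .0076 .0037 .09 0 0 0;1 .0076 .0037 .115 0 0 0;1 .0076 .0037 .13 0 0 0;1 .0076 .0037 .138 0 0 0;1 .0076 .0037 .142 0 0 0;1 .0076 .0037 .142 0 0 0'
```

```text
t: 7.35
tcp_pos: [0.5898, -0.2647, 0.0284]
eef_rot: [[0.629, -0.777, 0.0], [-0.777, -0.629, -0.0], [0.0, -0.0, -1.0]]
ft_force: [-0.5, 0.8, -0.9]
finger_gap: 0.0279
finger_force: 40.0
```

```bash
python3 -m pendant '1 0 0 .002 0 0 0;1 0 0 .003 0 0 0;1 0 0 .003 0 0 0;0 0 0 .003 0 0 0;0 0 0 .003 0 0 0;0 0 0 .003 0 0 0;0 0 0 .003 0 0 0;0 0 0 .003 0 0 0;0 0 0 .003 0 0 0;0 0 0 .003 0 0 0'
python3 - <<'E'
from h import *
s=r.read_state();print(s["finger_gap"],s["tcp_pos"])
E
```

```text
t: 8.35
tcp_pos: [0.5896, -0.2645, 0.0266]
eef_rot: [[0.629, -0.777, 0.0], [-0.777, -0.629, 0.0], [-0.0, -0.0, -1.0]]
ft_force: [-0.6, -0.0, -0.4]
finger_gap: 0.0477
finger_force: 0.0
0.04770883583853587 [ 0.5896 -0.2645  0.0266]
```

```bash
python3 -m pendant '0 0 0 -.02 0 0 0;0 0 0 -.1 0 0 0;0 0 0 -.2 0 0 0;0 0 0 -.3 0 0 0;0 0 0 -.4 0 0 0;0 0 0 -.45 0 0 0;-1 0 0 -.45 0 0 0;-1 0 0 -.45 0 0 0;-1 0 0 -.45 0 0 0;-1 0 0 -.45 0 0 0'
python3 - <<'E'
from h import *
s=r.read_state();im=r.get_image("wrist");cv2.imwrite("pics/w5.png",im)
a=np.radians(24);ax=np.array([np.cos(.349)*np.cos(a),np.cos(.349)*np.sin(a),-np.sin(.349)])
g=np.array([.459,.2935,.079])+.033*ax
R=Rt(24,40);t=g+.008*R[:,2];h=t-.12*R[:,2];print(t,h,ax@R[:,2]);plan(h,R,s)
E
```

```text
t: 9.35
tcp_pos: [0.5885, -0.264, 0.2488]
eef_rot: [[0.629, -0.777, -0.004], [-0.777, -0.629, 0.002], [-0.004, 0.002, -1.0]]
ft_force: [-0.2, 0.7, -0.6]
finger_gap: 0.074
finger_force: 0.0
[0.492  0.3082 0.0616] [0.4216 0.2768 0.1535] 0.8659924767073675
shift [-1.05   -0.4214  0.1943] turn [ 0.1447  0.1906 -0.3989] rows>= [12. 10.]
```

```bash
python3 -m pendant '-1 -.08 -.03 0 0 0 -.045;-1 -.16 -.06 0 0 0 -.09;-1 -.24 -.1 0 0 0 -.135;-1 -.32 -.13 0 0 0 -.18;-1 -.41 -.16 0 0 0 -.225;-1 -.49 -.2 0 0 0 -.27;-1 -.57 -.23 0 0 0 -.315;-1 -.65 -.26 0 0 0 -.36;-1 -.74 -.3 0 0 0 -.405;-1 -.8 -.32 0 0 0 -.417'
python3 - <<'E'
from h import *
s=r.read_state();R=Rt(24,40);print(s["joint_positions"]);plan([.4216,.2768,.1535],R,s)
plan([.4016,.2768,.21],Rt(24,35),s)
E
```

```text
t: 10.4
tcp_pos: [0.4607, 0.1493, 0.2506]
eef_rot: [[0.911, 0.412, -0.002], [0.412, -0.911, 0.0], [-0.001, -0.001, -1.0]]
ft_force: [0.1, -0.1, -0.4]
finger_gap: 0.095
finger_force: 0.0
[ 0.2021 -0.267   1.9782  0.0006  1.432   1.348 ]
shift [ 0.0341 -0.2644  0.1944] turn [-0.001   0.2227  0.0017] rows>= [4. 5.]
shift [-0.0025 -0.281   0.0815] turn [-0.0009  0.1949  0.0017] rows>= [3. 5.]
```

```bash
python3 -m pendant '-1 0 -.09 .03 0 .045 0;-1 0 -.18 .06 0 .09 0;-1 .02 -.264 .1 0 .135 0;-1 .034 -.264 .14 0 .18 0;-1 .034 -.264 .17 0 .2227 0;-1 .034 -.264 .194 0 .2227 0;-1 .034 -.264 .194 0 .2227 0;-1 .034 -.264 .194 0 .2227 0;-1 .034 -.264 .194 0 .2227 0;-1 .034 -.264 .194 0 .2227 0'
python3 - <<'E'
from h import *
import pickle
s=r.read_state();im=r.get_image("wrist");cv2.imwrite("pics/w6.png",im);pickle.dump(s,open("w6.pkl","wb"))
a=np.radians(24);ax=np.array([np.cos(.349)*np.cos(a),np.cos(.349)*np.sin(a),-np.sin(.349)]);o=np.array([.459,.2935,.079])
print(s["joint_positions"]);print([proj("wrist",o+k*ax,s) for k in(0,.033,.09)])
E
```

```text
t: 11.4
tcp_pos: [0.4258, 0.2749, 0.1575]
eef_rot: [[0.697, 0.407, 0.59], [0.31, -0.914, 0.263], [0.646, -0.0, -0.763]]
ft_force: [0.4, -0.5, 1.0]
finger_gap: 0.0952
finger_force: 0.0
[ 0.4944 -0.5729  2.4605 -0.0922  0.5549  1.707 ]
[array([247.3544, 218.7768]), array([247.6109, 191.3863]), array([248.0054, 153.0088])]
```

View pics/w6.png

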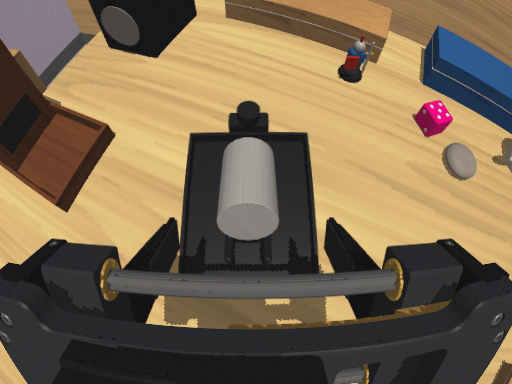

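The closed end is centred at (248,221) with the cup's axis straight up the image, against a prediction of (247,219). Alignment is good, so I'll advance.

```bash
python3 - <<'E'
from h import *
plan([.491,.308,.0616],Rt(24,40))
E
```

```text
shift [-0.0109 -0.0072  0.2403] turn [-0.0001 -0.0012  0.    ] rows>= [3. 1.]
```

```bash
python3 -m pendant '-1 -.01 -.007 .03 0 0 0;-1 -.01 -.007 .07 0 0 0;-1 -.01 -.007 .11 0 0 0;-1 -.01 -.007 .15 0 0 0;-1 -.01 -.007 .19 0 0 0;-1 -.01 -.007 .22 0 0 0;-1 -.01 -.007 .24 0 0 0;-1 -.01 -.007 .24 0 0 0;-1 -.01 -.007 .24 0 0 0;1 -.01 -.007 .24 0 0 0' 40
python3 -m pendant '1 0 0 0 0 0 0;1 0 0 0 0 0 0;1 0 0 0 0 0 0;1 0 0 0 0 0 0;1 0 0 0 0 0 0;1 0 0 0 0 0 0;1 0 0 0 0 0 0;1 0 0 0 0 0 0;1 0 0 0 0 0 0;1 0 0 0 0 0 0'
```

```text
t: 12.45
tcp_pos: [0.4856, 0.3076, 0.076]
eef_rot: [[0.712, 0.405, 0.574], [0.318, -0.914, 0.25], [0.626, 0.004, -0.78]]
ft_force: [-0.6, 0.6, 0.1]
finger_gap: 0.0915
finger_force: 0.0
t: 13.45
tcp_pos: [0.4865, 0.3076, 0.0764]
eef_rot: [[0.711, 0.404, 0.575], [0.318, -0.915, 0.25], [0.627, 0.005, -0.779]]
ft_force: [3.0, -4.4, 3.6]
finger_gap: 0.056
finger_force: 40.0
```

```bash
python3 - <<'E'
from h import *
s=r.read_state();print(s["joint_positions"])
a=np.radians(24);ax=np.array([np.cos(.349)*np.cos(a),np.cos(.349)*np.sin(a),-np.sin(.349)]);o=np.array([.458,.2932,.079])
rel=o-s["tcp_pos"];print("closed end in tool",s["eef_rot"].T@rel,"axis in tool",s["eef_rot"].T@ax)
E
```

```text
[ 0.4971 -0.2035  2.353  -0.1731  0.3206  1.7952]
closed end in tool [-0.0232  0.0017 -0.022 ] axis in tool [ 0.5176 -0.004   0.8556]
```

```bash
python3 -m pendant '-1 0 0 0 0 0 0;-1 0 0 0 0 0 0;-1 0 0 0 0 0 0;-1 0 0 0 0 0 0;-1 0 0 -.03 0 0 0;-1 0 0 -.07 0 -.02 0;-1 0 0 -.1 0 -.04 0;-1 0 0 -.1 0 -.06 0;-1 0 0 -.1 0 -.06 0;-1 0 0 -.1 0 -.06 0'
python3 - <<'E'
from h import *
s=r.read_state();im=r.get_image("wrist");cv2.imwrite("pics/w7.png",im);print(s["finger_gap"],s["joint_positions"])
a=np.radians(24);ax=np.array([np.cos(.349)*np.cos(a),np.cos(.349)*np.sin(a),-np.sin(.349)]);o=np.array([.458,.2932,.079])
R=Rt(24,28);g=o+.036*ax;t=g+.008*R[:,2];plan(t-.04*R[:,2],R,s);plan(t,R,s);print(t)
# cup mask check
g=cv2.cvtColor(im,cv2.COLOR_BGR2HSV);m=((g[...,1]<40)&(g[...,2]>90)).astype('uint8')
m[250:]=0;n,l,st,ce=cv2.connectedComponentsWithStats(m);k=1+np.argmax(st[1:,4]*(abs(ce[1:,0]-250)<60));print(st[k],ce[k])
print([proj("wrist",o+k*ax,s) for k in(0,.045,.09)])
E
```

```text
t: 14.45
tcp_pos: [0.4567, 0.2951, 0.114]
eef_rot: [[0.807, 0.405, 0.43], [0.359, -0.914, 0.186], [0.469, 0.004, -0.883]]
ft_force: [0.6, 0.0, -0.3]
finger_gap: 0.0944
finger_force: 0.0
0.09438161598873876 [ 0.4962 -0.2878  2.2895 -0.0673  0.6549  1.6926]
shift [0.016  0.0043 0.0516] turn [ 0.0015  0.0003 -0.    ] rows>= [1. 1.]
shift [0.0161 0.0039 0.1316] turn [ 0.0015  0.0003 -0.    ] rows>= [2. 1.]
[0.4923 0.3085 0.0596]
[ 217  124   76  126 8286] [253.7665 189.828 ]
[array([254.2928, 240.6901]), array([253.7437, 186.8252]), array([253.2518, 142.4848])]
```

Cup still where it was (mask centre matches the prediction). Advance and regrip deeper.

```bash
python3 -m pendant '-1 .016 .004 .02 0 0 0;-1 .016 .004 .05 0 0 0;-1 .016 .004 .08 0 0 0;-1 .016 .004 .11 0 0 0;-1 .016 .004 .131 0 0 0;-1 .016 .004 .131 0 0 0;-1 .016 .004 .131 0 0 0;1 .016 .004 .131 0 0 0;1 .016 .004 .131 0 0 0;1 .016 .004 .131 0 0 0' 45
python3 - <<'E'
from h import *
s=r.read_state();print(s["joint_positions"]);plan([.4923,.3085,.0596],Rt(24,28),s)
E
```

```text
t: 15.5
tcp_pos: [0.4926, 0.3085, 0.0611]
eef_rot: [[0.807, 0.405, 0.431], [0.359, -0.914, 0.187], [0.469, 0.004, -0.883]]
ft_force: [0.7, 0.2, -0.1]
finger_gap: 0.0765
finger_force: 0.0
[ 0.4844 -0.105   2.2401 -0.0713  0.52    1.6908]
shift [-0.0019 -0.0002  0.0024] turn [ 0.0015 -0.     -0.0001] rows>= [1. 1.]
```

Then close and lift vertically (world up in tool axes: x +0.47, z −0.88).

```bash
python3 -m pendant '1 0 0 0 0 0 0;1 0 0 0 0 0 0;1 0 0 0 0 0 0;1 0 0 0 0 0 0;1 0 0 0 0 0 0;1 0 0 0 0 0 0;1 .02 0 -.035 0 0 0;1 .05 0 -.09 0 0 0;1 .08 0 -.15 0 0 0;1 .11 0 -.21 0 0 0'
python3 - <<'E'
from h import *
s=r.read_state();print(s["joint_positions"],s["finger_gap"])
a=np.radians(24);ax=np.array([np.cos(.349)*np.cos(a),np.cos(.349)*np.sin(a),-np.sin(.349)])
import pickle
im=r.get_image("wrist");cv2.imwrite("pics/w8.png",im);pickle.dump(s,open("w8.pkl","wb"))
E
```

```text
t: 16.5
tcp_pos: [0.4907, 0.3079, 0.1785]
eef_rot: [[0.808, 0.404, 0.427], [0.36, -0.915, 0.185], [0.466, 0.005, -0.885]]
ft_force: [1.4, -0.2, -1.2]
finger_gap: 0.056
finger_force: 45.0
[ 0.4854 -0.2735  2.1614 -0.0519  0.7712  1.6669] 0.05599184083678489
```

View pics/w8.png

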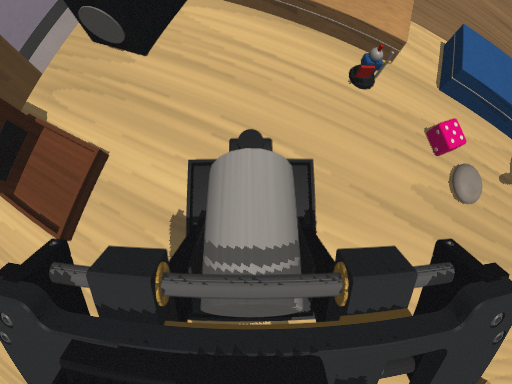

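The cup is held centred between the pads and well clear of the tray. Next I'll work out the inverted hover pose.

```bash
cat >> h.py <<'E'
_a=np.radians(24);AX=np.array([np.cos(.349)*np.cos(_a),np.cos(.349)*np.sin(_a),-np.sin(.349)])
RG=np.array([[.807,.405,.431],[.359,-.914,.187],[.469,.004,-.883]]);TG=np.array([.4925,.3085,.0605])
AT=RG.T@AX;OT=RG.T@(np.array([.458,.2932,.079])-TG)
def inv(peg,zm,az):  # pose with mouth centre over peg at height zm
    t=np.degrees(np.arctan2(AT[0],AT[2]));R=Rt(az,-t);return np.array([*peg,zm+.09])-R@OT, R,t
E
python3 - <<'E'
from h import *
import pickle
s=pickle.load(open("w8.pkl","rb"))
up=np.cross(AT,[0,1,0]); 
W=lambda p:s["tcp_pos"]+s["eef_rot"]@p
for k in(1,-1):print(proj("wrist",W(OT+.09*AT+k*.028*up),s))
print(proj("wrist",W(OT+.09*AT+[0,.028,0]),s),proj("wrist",W(OT+.09*AT-[0,.028,0]),s))
p,R,t=inv((.598,-.170),.14,-16);print(OT,AT,t,p,R@AT);plan(p,R)
p1,_,_=inv((.598,-.170),.034,-16);print("home",p1)
E
```

```text
[250.97   190.9882]
[250.7589 143.0435]
[292.7439 169.8492] [209.0285 170.0104]
[-0.0247  0.0001 -0.0341] [ 0.6696 -0.003   0.7434] 42.01027696312406 [ 0.5937 -0.1687  0.1882] [ 0.0008  0.0029 -1.0005]
shift [-0.181   0.9559 -0.0968] turn [ 0.0289 -0.3753  0.2339] rows>= [10. 10.]
home [ 0.5937 -0.1687  0.0822]
```

```bash
python3 - <<'E'
from h import *
plan([.56,.07,.25],Rt(4,-10))
E
```

```text
shift [-0.0056  0.4925 -0.1443] turn [-0.0169 -0.2118  0.1112] rows>= [6. 6.]
```

```bash
python3 -m pendant '1 0 .06 -.03 -.002 -.025 .013;1 0 .12 -.06 -.004 -.05 .027;1 0 .18 -.08 -.006 -.075 .04;1 0 .24 -.1 -.008 -.1 .053;1 0 .3 -.12 -.01 -.13 .067;1 0 .36 -.14 -.012 -.155 .08;1 0 .42 -.144 -.014 -.18 .095;1 0 .47 -.144 -.016 -.2 .105;1 -.006 .493 -.144 -.017 -.212 .111;1 -.006 .493 -.144 -.017 -.212 .111'
python3 - <<'E'
from h import *
p,R,t=inv((.598,-.170),.17,-16);print(p,r.read_state()["joint_positions"]);plan(p,R)
E
```

```text
t: 17.55
tcp_pos: [0.5585, 0.0672, 0.24]
eef_rot: [[0.98, 0.068, -0.185], [0.066, -0.998, -0.017], [-0.186, 0.005, -0.983]]
ft_force: [0.1, 0.9, -1.7]
finger_gap: 0.056
finger_force: 45.0
[ 0.5937 -0.1687  0.2182] [ 0.03    0.0415  1.7219 -0.0115  1.5646  1.5345]
shift [0.046  0.4752 0.0378] turn [ 0.051  -0.1724  0.0996] rows>= [5. 5.]
```

```bash
python3 -m pendant '1 .006 .06 .005 .006 -.022 .012;1 .012 .12 .01 .013 -.043 .025;1 .018 .18 .014 .019 -.065 .037;1 .023 .24 .019 .025 -.086 .05;1 .029 .3 .024 .032 -.108 .062;1 .035 .36 .028 .038 -.13 .075;1 .04 .42 .033 .045 -.15 .087;1 .046 .475 .038 .051 -.172 .1;1 .046 .475 .038 .051 -.172 .1;1 .046 .475 .038 .051 -.172 .1'
python3 - <<'E'
from h import *
s=r.read_state();print(s["joint_positions"],s["eef_rot"]@AT,s["tcp_pos"]+s["eef_rot"]@OT)
p,R,t=inv((.598,-.170),.14,-16);plan(p,R,s)
a=r.get_image("scene");b=r.get_image("side");cv2.imwrite("pics/sc2.png",a);cv2.imwrite("pics/sd2.png",b)
w=r.get_image("wrist");cv2.imwrite("pics/w9.png",w)
o=s["tcp_pos"]+s["eef_rot"]@OT;x=s["eef_rot"]@AT
for n in("scene","side"):print(n,proj(n,o),proj(n,o+.09*x))
c=lambda i,u,v:cv2.resize(i[v-38:v+37,u-50:u+50],(400,300),interpolation=cv2.INTER_CUBIC)
cv2.imwrite("pics/m2.png",np.vstack([np.hstack([c(a,195,225),c(b,255,145)]),np.hstack([cv2.resize(w,(400,300)),c(a,158,240)])]))
E
```

```text
t: 18.55
tcp_pos: [0.5936, -0.1666, 0.2187]
eef_rot: [[0.717, -0.274, -0.641], [-0.203, -0.962, 0.185], [-0.667, -0.002, -0.745]]
ft_force: [-0.4, -0.1, -1.2]
finger_gap: 0.0564
finger_force: 45.0
[-0.342   0.5035  1.3149 -0.0464  2.0521  1.5003] [ 0.0043  0.0041 -1.0005] [ 0.5977 -0.168   0.2605]
shift [0.0417 0.004  0.0445] turn [-0.0002 -0.0009  0.0007] rows>= [1. 1.]
scene [195.1836 189.2901] [199.5378 208.9081]
side [252.7479 121.0661] [253.1716 141.9713]
```

View pics/m2.png

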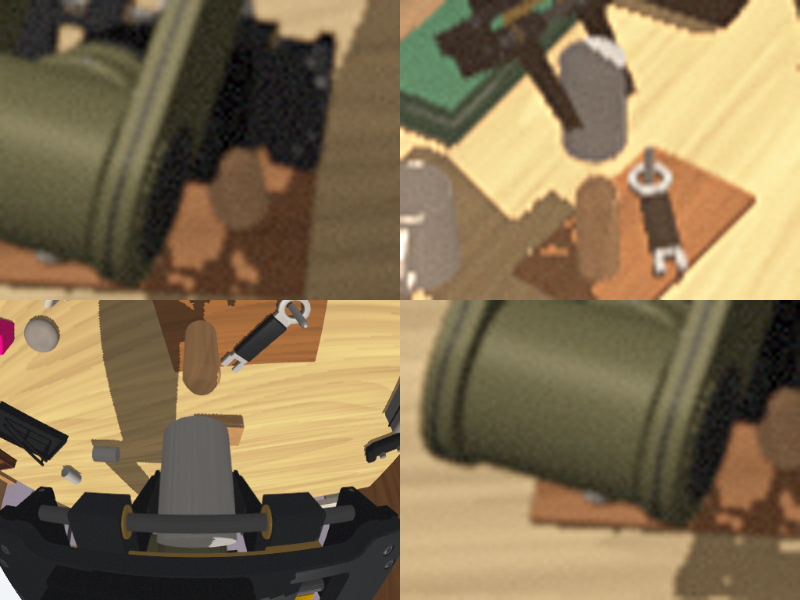

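The wrist and side quadrants show the blade flat on the board with its eye down round the post. The cup hangs upright over the peg: in the side quadrant its centre is at crop x≈595 and the peg's is at ≈597.

```bash
python3 - <<'E'
from h import *
s=r.read_state();w=cv2.imread("pics/w9.png")
y=np.array([np.cos(np.radians(16)),-np.sin(np.radians(16)),0])
for z,rr in((.118,.012),(.104,.02),(.012,.02)):
    c=np.array([.598,-.17,z]);lat=np.array([.276,.961,0]);print(z,proj("wrist",c,s),[proj("wrist",c+k*rr*v,s) for v in(lat,y) for k in(1,-1)])
p=w[0:130,215:300];h=cv2.cvtColor(p,cv2.COLOR_BGR2HSV)
for v in(30,60,90,105,115,120):print(v,[tuple(int(q) for q in h[v,u]) for u in range(0,85,7)])
b=cv2.imread("pics/sd2.png")
print(proj("side",np.array([.598,-.17,.118])),proj("side",np.array([.598,-.17,.06])))
E
```

```text
0.118 [255.0084 112.6024] [array([239.475 , 112.5959]), array([270.5218, 112.7432]), array([255.1812, 101.2168]), array([254.8455, 123.1929])]
0.104 [254.9006 100.5662] [array([230.0353, 100.6415]), array([279.7167, 100.8886]), array([255.1682,  81.3166]), array([254.6555, 117.8004])]
0.012 [254.3092  42.2299] [array([234.7726,  42.319 ]), array([273.8219,  42.5391]), array([254.4648,  25.5838]), array([254.1602,  57.8323])]
30 [(13, 143, 73), (13, 138, 76), (13, 141, 76), (14, 136, 79), (13, 128, 96), (14, 125, 129), (14, 126, 127), (15, 126, 127), (14, 165, 158), (14, 161, 162), (14, 164, 163), (14, 162, 162), (14, 161, 163)]
60 [(14, 147, 87), (13, 147, 87), (12, 144, 87), (15, 127, 116), (15, 130, 124), (14, 127, 130), (15, 124, 128), (15, 126, 127), (14, 126, 119), (15, 128, 126), (13, 163, 171), (13, 162, 172), (14, 158, 157)]
90 [(18, 113, 120), (18, 109, 122), (13, 149, 103), (15, 124, 125), (15, 124, 128), (15, 126, 134), (15, 124, 123), (15, 122, 125), (15, 126, 130), (15, 124, 130), (20, 112, 223), (20, 113, 223), (17, 19, 188)]
105 [(19, 106, 113), (18, 106, 115), (20, 112, 227), (14, 125, 114), (15, 124, 128), (14, 120, 115), (14, 122, 113), (14, 120, 123), (15, 127, 122), (15, 134, 181), (20, 113, 223), (20, 113, 223), (20, 111, 225)]
115 [(19, 110, 116), (18, 105, 119), (21, 111, 229), (21, 110, 231), (16, 117, 146), (14, 122, 113), (15, 124, 119), (15, 121, 120), (15, 127, 122), (20, 112, 225), (20, 112, 225), (20, 111, 225), (20, 113, 225)]
120 [(18, 114, 119), (19, 108, 120), (21, 109, 234), (20, 112, 226), (20, 112, 225), (17, 118, 179), (14, 122, 119), (15, 123, 126), (20, 111, 225), (21, 111, 226), (20, 111, 230), (21, 111, 226), (19, 113, 223)]
[253.8545 152.8101] [254.1691 164.5048]
```

```bash
python3 -m pendant '1 .001 .006 -.001 0 0 0;1 .001 .006 -.001 0 0 0;1 .017 .006 .017 0 0 0;1 .034 .006 .035 0 0 0;1 .05 .006 .053 0 0 0;1 .067 .006 .071 0 0 0;1 .083 .006 .089 0 0 0;1 .1 .006 .11 0 0 0;1 .12 .006 .133 0 0 0;1 .12 .006 .133 0 0 0'
python3 - <<'E'
from h import *
s=r.read_state();print(s["eef_rot"]@AT,s["tcp_pos"]+s["eef_rot"]@(OT+.09*AT),s["ft_force"],s["moment"])
p,R,t=inv((.598,-.1713),.034,-16);plan(p,R,s)
E
```

```text
t: 19.7
tcp_pos: [0.5924, -0.1696, 0.1273]
eef_rot: [[0.715, -0.274, -0.643], [-0.203, -0.962, 0.184], [-0.669, -0.001, -0.744]]
ft_force: [0.5, -0.1, -3.1]
finger_gap: 0.0565
finger_force: 45.0
[ 0.002   0.0039 -1.0005] [ 0.5968 -0.1706  0.079 ] [ 0.4846 -0.0719 -3.0759] [-0.2336 -0.7804  0.0163]
shift [0.0623 0.0001 0.0652] turn [-0.     -0.0003  0.0006] rows>= [1. 1.]
```

```bash
python3 -m pendant '1 .01 0 .01 0 0 0;1 .018 0 .019 0 0 0;1 .026 0 .028 0 0 0;1 .034 0 .036 0 0 0;1 .042 0 .044 0 0 0;1 .048 0 .05 0 0 0;1 .053 0 .055 0 0 0;1 .056 0 .059 0 0 0;1 .058 0 .061 0 0 0;1 .058 0 .061 0 0 0'
python3 - <<'E'
from h import *
s=r.read_state();print(s["eef_rot"]@AT,s["tcp_pos"]+s["eef_rot"]@(OT+.09*AT),s["ft_force"],s["moment"])
E
```

```text
t: 20.7
tcp_pos: [0.5946, -0.1702, 0.0885]
eef_rot: [[0.717, -0.274, -0.641], [-0.204, -0.962, 0.184], [-0.667, -0.001, -0.745]]
ft_force: [1.3, -0.2, -1.0]
finger_gap: 0.056
finger_force: 45.0
[ 0.0047  0.0029 -1.0005] [ 0.5991 -0.1712  0.0402] [ 1.2705 -0.2316 -1.0405] [-0.1257 -0.5393 -0.0077]
```

```bash
python3 -m pendant '1 .001 0 .001 0 0 0;1 .002 0 .002 0 0 0;1 .003 0 .0035 0 0 0;1 .004 0 .0045 0 0 0;1 .005 0 .0055 0 0 0;1 .006 0 .0065 0 0 0;1 .006 0 .0065 0 0 0;1 .006 0 .0065 0 0 0;1 .006 0 .0065 0 0 0;1 .006 0 .0065 0 0 0'
python3 - <<'E'
from h import *
s=r.read_state();print(s["eef_rot"]@AT,s["tcp_pos"]+s["eef_rot"]@(OT+.09*AT),s["ft_force"],s["moment"])
E
```

```text
t: 21.7
tcp_pos: [0.5947, -0.1702, 0.0842]
eef_rot: [[0.717, -0.274, -0.641], [-0.204, -0.962, 0.184], [-0.666, -0.001, -0.746]]
ft_force: [-0.3, 0.5, -1.3]
finger_gap: 0.0562
finger_force: 45.0
[ 0.005   0.0028 -1.0005] [ 0.5993 -0.1713  0.036 ] [-0.2722  0.5097 -1.3029] [-0.1171 -0.547  -0.0698]
```

```bash
python3 -m pendant '1 .0007 0 .0008 0 0 0;1 .0013 0 .0015 0 0 0;1 .002 0 .0022 0 0 0;1 .0027 0 .003 0 0 0;1 .0033 0 .0037 0 0 0;1 .0033 0 .0037 0 0 0;1 .0033 0 .0037 0 0 0;1 .0033 0 .0037 0 0 0;1 .0033 0 .0037 0 0 0;1 .0033 0 .0037 0 0 0'
```

```text
t: 22.7
tcp_pos: [0.5947, -0.1702, 0.0821]
eef_rot: [[0.717, -0.274, -0.641], [-0.204, -0.962, 0.184], [-0.666, -0.001, -0.746]]
ft_force: [-0.5, -0.8, 2.1]
finger_gap: 0.0563
finger_force: 45.0
```

```bash
python3 -m pendant '1 .0007 0 .0008 0 0 0;1 .001 0 .0012 0 0 0;1 .001 0 .0012 0 0 0;1 .001 0 .0012 0 0 0;1 .001 0 .0012 0 0 0;1 .001 0 .0012 0 0 0;1 .001 0 .0012 0 0 0;1 .001 0 .0012 0 0 0;1 .001 0 .0012 0 0 0;1 .001 0 .0012 0 0 0'
```

```text
t: 23.7
tcp_pos: [0.5948, -0.1702, 0.0821]
eef_rot: [[0.717, -0.274, -0.641], [-0.204, -0.962, 0.184], [-0.667, -0.001, -0.745]]
ft_force: [-1.4, 0.5, 5.6]
finger_gap: 0.0558
finger_force: 45.0
```

Firmly seated: z has stopped at 0.0821 and Fz is up to 5.6 N. Open, then withdraw along the tool axis.

```bash
python3 -m pendant '.4 -.001 0 -.001 0 0 0;.1 -.001 0 -.001 0 0 0;-.2 -.001 0 -.001 0 0 0;-.6 -.001 0 -.001 0 0 0;-.6 -.001 0 -.001 0 0 0;-.6 -.001 0 -.001 0 0 0;-.6 -.001 0 -.001 0 0 0;-.6 -.001 0 -.001 0 0 0;-.6 -.001 0 -.001 0 0 0;-.6 -.001 0 -.001 0 0 0'
python3 -m pendant '-.6 0 0 -.04 0 0 0;-.6 0 0 -.1 0 0 0;-.6 0 0 -.16 0 0 0;-.6 0 0 -.22 0 0 0;-.6 0 0 -.28 0 0 0;-.6 0 0 -.34 0 0 0;-.6 0 0 -.4 0 0 0;-.6 0 0 -.4 0 0 0;-.6 0 0 -.4 0 0 0;-.6 0 0 -.4 0 0 0'
python3 - <<'E'
from h import *
s=r.read_state();b=r.get_image("side");w=r.get_image("wrist");cv2.imwrite("pics/sd3.png",b)
for k in(.124,.034):print(k,proj("side",np.array([.598,-.1713,k])),proj("wrist",np.array([.598,-.1713,k]),s))
i=b[100:190,205:305];g=cv2.cvtColor(i,cv2.COLOR_BGR2HSV)
m=((g[...,1]<60)&(g[...,2]>60)).astype('uint8');n,l,st,ce=cv2.connectedComponentsWithStats(m);print([(st[k][:2]+[205,100],st[k][2:],ce[k]+[205,100]) for k in range(1,n) if st[k,4]>30])
cv2.imwrite("pics/m3.png",np.hstack([cv2.resize(i,(400,360),interpolation=cv2.INTER_CUBIC),cv2.resize(w,(400,360))]))
E
```

```text
t: 24.7
tcp_pos: [0.5946, -0.1702, 0.0816]
eef_rot: [[0.717, -0.274, -0.641], [-0.204, -0.962, 0.184], [-0.666, -0.001, -0.746]]
ft_force: [-0.2, -0.1, -0.3]
finger_gap: 0.0761
finger_force: 0.0
t: 25.7
tcp_pos: [0.7218, -0.2066, 0.2288]
eef_rot: [[0.715, -0.274, -0.643], [-0.203, -0.962, 0.184], [-0.669, -0.001, -0.744]]
ft_force: [-1.4, -0.2, -0.4]
finger_gap: 0.0761
finger_force: 0.0
0.124 [254.0107 151.3413] [251.296  195.4169]
0.034 [254.4849 169.3035] [251.4198 135.5175]
[(array([205, 125]), array([ 27,  18, 101], dtype=int32), array([217.0693, 134.2079])), (array([247, 144]), array([ 26,  31, 425], dtype=int32), array([256.24  , 158.6776])), (array([205, 148]), array([ 13,  32, 164], dtype=int32), array([209.0854, 159.9207])), (array([268, 168]), array([ 9,  7, 33], dtype=int32), array([271.9394, 170.8182]))]
```

The side mask has the cup spanning rows 144–175. The home position predicts about 144.6–175.5, so the cup is right down on the peg. The robot is clear, so I'm handing in.

```bash
python3 - <<'E'
from workcell import r
print(r.job_done())
E
```

```text
the job is handed in; nothing more can be done
None
```

The job is handed in: the cup is upside down and fully home on the peg, the blade lies flat with its eye down over the post, and the robot is clear of both, with about 26 s of the 67 s used.

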